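# Put the piled-up boot-care kit away in its trays

### The job

The boot-care kit has been left in one pile on the folding counter. Take the pile apart from the top and set each piece, right way up, flat inside the low tray of its own shape and size: the small round tin in the small round tray, the square tin in the square tray, the big round tin in the big round tray, and the brush, bristles down, in the long tray. Keep each piece level, set it down instead of dropping it, and leave the pump dispenser and the yellow stain stick where they are.

Things in the scene. Friction and masses are not known exactly. Their poses are not given: they have to be found in the camera images.
- small_tin: Small closed round bare steel tin, 36 mm diameter, 22 mm tall, about 50 g; at the start on top of the pile, on the square tin (underside 96 mm above the counter). Origin: centre of its underside; z up through its top.
- square_tin: Closed square brass-plated tin, 48 x 48 mm (sides along its x and y), 24 mm tall, about 90 g; at the start on the big round tin (underside 72 mm above the counter) and under the small one. Origin: centre of its underside; z up through its top.
- big_tin: Big closed round dark steel tin, 66 mm diameter, 26 mm tall, about 120 g; at the start on the back of the brush (underside 46 mm above the counter), up to 20 mm from its middle along its length. Origin: centre of its underside; z up through its top.
- brush: Boot brush at the bottom of the pile: rectangular wooden back 54 mm wide (x) and 150 mm long (y), spanning 20 to 46 mm above its underside, over a stiff, rigid black bristle block 46 x 140 mm, 20 mm deep; 46 mm tall in all, about 160 g. Stands on its bristles. Origin: centre of its underside; z up through its top.
- small_dish: Small round tray, 56 mm inner and 62 mm outer diameter, for the small round tin. Plain galvanised steel, fixed to the counter, open on top; floor 2 mm thick, thin rim whose top is 8 mm above the counter. Origin: centre of its underside, on the counter; z up.
- square_pan: Square tray, 68 x 68 mm inside and 74 x 74 mm outside (sides along its x and y), for the square tin, which may lie in it at any turn. Plain galvanised steel, fixed to the counter, open on top; floor 2 mm thick, thin rim whose top is 8 mm above the counter. Origin: centre of its underside, on the counter; z up.
- big_dish: Big round tray, 86 mm inner and 92 mm outer diameter, for the big round tin. Plain galvanised steel, fixed to the counter, open on top; floor 2 mm thick, thin rim whose top is 8 mm above the counter. Origin: centre of its underside, on the counter; z up.
- long_pan: Long rectangular tray, inside 74 mm wide (x) and 172 mm long (y), outside 80 x 178 mm, for the brush, which lies along it either way round. Plain galvanised steel, fixed to the counter, open on top; floor 2 mm thick, thin rim whose top is 8 mm above the counter. Origin: centre of its underside, on the counter; z up.
- dispenser: Bystander: empty stainless push-pump dispenser standing loose, 68 mm diameter, 166 mm tall to the pump head, whose spout reaches 44 mm out from the axis (its -x). Do not shift it. Origin: centre of its underside; z up.
- stain_stick: Bystander: yellow plastic stain stick with its cap on, lying loose on the counter, 34 mm wide (x), 111 mm long (y), 24 mm thick. Do not shift it. Origin: on its underside, about the middle; z up.
There are look-alikes about, which are no part of the job. There is more than one size of the square_tin; the job needs the middle-sized. What is shaped like the big_tin but purple is not meant.

How it is judged:
By the outcome, as a careful person would: the job done as asked, in the order asked, and still so for the second after the job is handed in, with the robot touching nothing.
It also fails if it takes over 120 s, if anything falls off the work surface, if the arm or the gripper's body presses on something with over 40 N, if the wrist force passes 120 N, or if a joint passes its speed limit or range.

### The arm

A 6-joint arm with a two-finger parallel gripper is mounted at the origin on the work surface. World frame = base frame: x ahead of the robot, y to its left, z up, the work surface at z = 0. Lengths are in m, angles in rad, forces in N, time in s.
With the tool pointing down it reaches from about 0.25 to 0.775 m from the base axis. Payload 4 kg.
Tool frame: the origin (TCP) lies between the finger pads; the fingertips stand 14 mm ahead of it and the grasp point (between the pads) lies 5 mm behind it (tip_reach is the distance from the TCP to the fingertips, in m); z points along the fingers, y is the line along which they close (so a half turn about z gives the same grasp; the last joint's range is limited). The gripper opens to 94 mm and grips with 3 to 60 N. Pads are 16 mm wide; open, the fingers measure 119 mm over their backs; the gripper's body (75 mm by 177 mm) begins 78 mm behind the grasp point.
Start: joints at [-1.394, 0.087, 1.371, -0, 1.684, -0.103], TCP at [0.152, -0.529, 0.22] pointing down, gripper open.
Joint ranges: [-3.1, 3.1], [-0.76, 2.03], [0.27, 2.55], [-1.08, 4.22], [0.17, 2.65], [-2.57, 2.57]. Speed limits (rad/s): [2.79, 2.79, 3.14, 3.14, 3.14, 3.14].

### API

Orientations are given as [roll, pitch, yaw] about the fixed x, y, z axes, in that order (R = Rz(yaw) Ry(pitch) Rx(roll)).
In Python, from bench import * gives the robot as it stands. The module is installed in compiled form; this text tells all that it offers.
- The arm moves only by the tool servo_tool, never from a script. Its argument "targets" is a list of rows, each a list of 4 numbers: the shift along the tool's x, y, z in cm, then the turn about the tool's z in degrees. A call has 1 to 8 rows; each row is the pose to reach, as a shift and turn from the pose commanded when the call began, along the tool's axes at that moment; what a row does not reach only later rows make up. A row lasts 1/8 s, in which the tool goes at most 62.5 mm and 10.7 degrees, less where a joint would pass 70% of its speed; a pose out of reach is approached as far as the arm can. A call with a gripper value outside its range is refused whole. "claw" is the closure in counts, from 0 (fully open) to 255 (shut), set as the call begins (left out, the last holds). The fingers move at their own pace and stop on an object; the grip force is fixed at half the most. Time passes only in rows, so rows that repeat a pose let the fingers close. It gives the time, the measured TCP pose, the force, the opening and the grip force at its end, in the units of the state.
- get_obs(): the state, without advancing time (a new reading comes with each control period).
- snapshot(name): name is "side" or "top" or "wrist"; returns the picture (384x512x3 uint8, blue, green, red); there is no depth.
- camera_model(name): a dict with "camera_matrix" (3x3 intrinsics, pixels), "camera_from_world" (4x4, takes a point from world to camera coordinates). Camera axes: x right, y up, looking along -z (the intrinsics and any distortion apply to the point x, -y, -z); pixel columns grow to the right and rows downward; lengths in m; the calibration is good to about 2 mm. A picture is of the moment at which its call begins: read the wrist's pose just before it. camera_model takes no time and is no camera call; for the wrist camera it gives the pose at the moment of the call.
- close_job(): hands the job in; it is judged then, once.
The state is a dict: "time": time; "joint_positions": joint angles; "qvel": joint speeds; "joint_torque": joint torques, N m; "tool_pos": TCP position; "ee_rot": TCP orientation; "wrist_force": force on the tool from outside, world axes, zero at the start; "wrist_torque": the same for the moment, N m; "width": finger opening in m; "finger_force": force on a finger pad.
Only numpy, scipy, OpenCV 4.12 (cv2) and the standard library are available. Lean on these libraries where they do the work, as an engineer would, in place of code of your own. Each camera call takes 0.05 s, during which the arm holds its last target. There are 200 camera calls.

## Working session

There is one attempt and no reset: what is moved stays moved. The work goes in short steps, Python scripts to look and compute and a tool call to move; the robot and the scene stay as the last step left them, time stands still between calls to the robot, and variables do not carry over. Pictures are saved under pics/ and viewed, at most 14 in all, crops included, and the job is handed in when it is done.

Besides the shell and the picture viewer there is one more tool, called after "Emit:" as a command line: name --pt "numbers of a row" for each row, then --argument value for the rest. servo_tool: Moves the arm, as the interface text tells. Its arguments: {"type":"object","properties":{"targets":{"type":"array"},"claw":{"type":"number"}},"required":["targets"]}

```bash
mkdir -p pics; cat > h.py <<'E'
from bench import *
import numpy as np, cv2
def shot(n,f):
    o=get_obs(); c=camera_model(n); im=snapshot(n); cv2.imwrite('pics/'+f+'.png',im); np.savez('pics/'+f,K=c['camera_matrix'],T=c['camera_from_world']); 
    return im
def ray(f,u,v,z):
    d=np.load('pics/'+f+'.npz'); K,T=d['K'],d['T']
    x=np.linalg.solve(K,[u,v,1.]); r=T[:3,:3].T@np.array([x[0],-x[1],-x[2]]); c=-T[:3,:3].T@T[:3,3]
    return c+r*(z-c[2])/r[2]
def proj(f,p):
    d=np.load('pics/'+f+'.npz'); K,T=d['K'],d['T']
    q=T[:3,:3]@np.array(p)+T[:3,3]; q=K@[q[0],-q[1],-q[2]]; return q[:2]/q[2]
E
python3 - <<'E'
from h import *
print(get_obs()); 
for n in('top','side'):
    shot(n,n+'0'); c=camera_model(n); print(c)
a=cv2.imread('pics/top0.png');cv2.imwrite('pics/top0b.png',cv2.resize(a,(800,600),interpolation=cv2.INTER_CUBIC))
a=cv2.imread('pics/side0.png');cv2.imwrite('pics/side0b.png',cv2.resize(a,(800,600),interpolation=cv2.INTER_CUBIC))
E
```

```text
{'time': 0.0, 'joint_positions': array([-1.39409894e+00,  8.78972779e-02,  1.37224666e+00, -1.73958051e-06,
        1.68358608e+00, -1.03103376e-01]), 'qvel': array([-0.00116733,  0.00070976, -0.00104985,  0.00143917,  0.00062873,
       -0.00259053]), 'joint_torque': array([-1.41144570e-03, -3.40181816e+01, -3.02431118e+01,  7.15924194e-02,
        3.28451407e-02, -1.74103711e-04]), 'tool_pos': array([ 0.15179191, -0.52809974,  0.21833954]), 'ee_rot': array([-3.13946646e+00, -2.18259572e-04,  2.79800340e-01]), 'wrist_force': array([-0.35418355, -0.68310364, -0.83797676]), 'wrist_torque': array([-0.0080663 , -0.05302705,  0.01790089]), 'finger_force': 0.0, 'width': 0.09416372049785744}
{'camera_matrix': array([[419.40320105,   0.        , 261.38208472],
       [  0.        , 419.40320105, 193.89512942],
       [  0.        ,   0.        ,   1.        ]]), 'camera_from_world': array([[-0.00646802, -0.99993439,  0.009454  ,  0.06682634],
       [ 0.98512339, -0.00474807,  0.17178288, -0.52923558],
       [-0.17172672,  0.01042445,  0.98508947, -0.98228744],
       [ 0.        ,  0.        ,  0.        ,  1.        ]])}
{'camera_matrix': array([[422.62225216,   0.        , 264.07995776],
       [  0.        , 422.62225216, 188.90611926],
       [  0.        ,   0.        ,   1.        ]]), 'camera_from_world': array([[-0.88292143, -0.46946876, -0.0069878 ,  0.48079345],
       [ 0.30353985, -0.58208995,  0.75434398, -0.18730424],
       [-0.35820846,  0.66390539,  0.65644217, -1.16869659],
       [ 0.        ,  0.        ,  0.        ,  1.        ]])}
```

View pics/top0b.png

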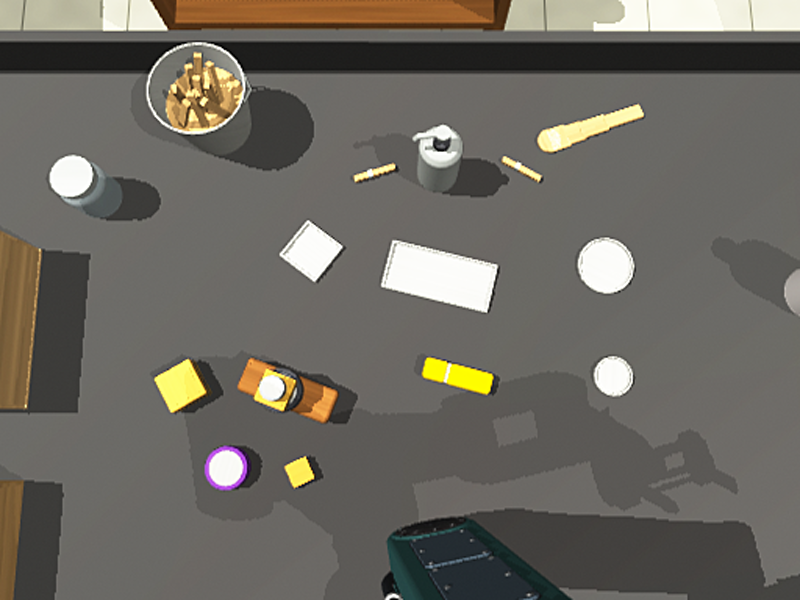

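View pics/side0b.png

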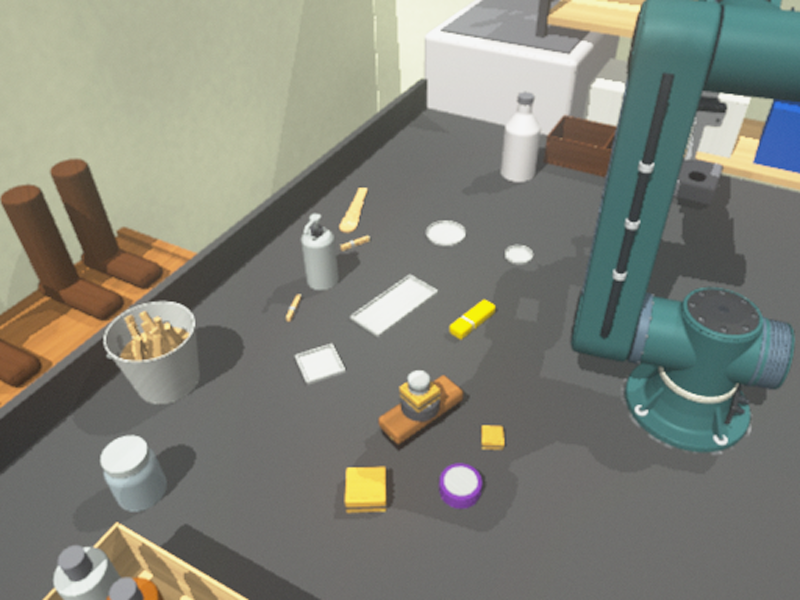

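Candidates (enlarged top view): the square tins are large (180,386), pile (272,388) and small (299,471). The round ones are purple (226,467), dark in the pile (285,388) and the small steel tin on top (270,385). I choose the pile pieces and check them in a crop. Trays: square (312,251), long (439,276), big round (606,265), small round (613,376).

```bash
python3 - <<'E'
from h import *
a=cv2.imread('pics/top0.png')[215:285,140:230];cv2.imwrite('pics/c1.png',cv2.resize(a,(720,560),interpolation=cv2.INTER_CUBIC))
b=cv2.imread('pics/top0.png')[135:265,170:410];cv2.imwrite('pics/c2.png',cv2.resize(b,(800,433),interpolation=cv2.INTER_CUBIC))
E
```

```text
(no output)
```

View pics/c1.png

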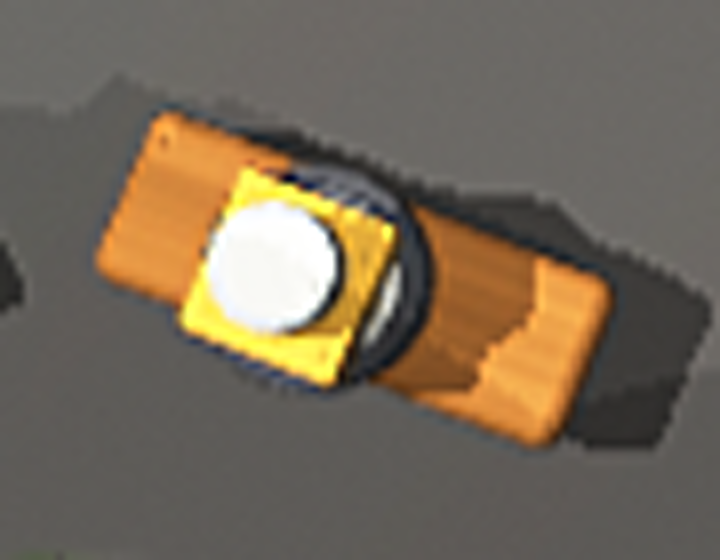

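View pics/c2.png

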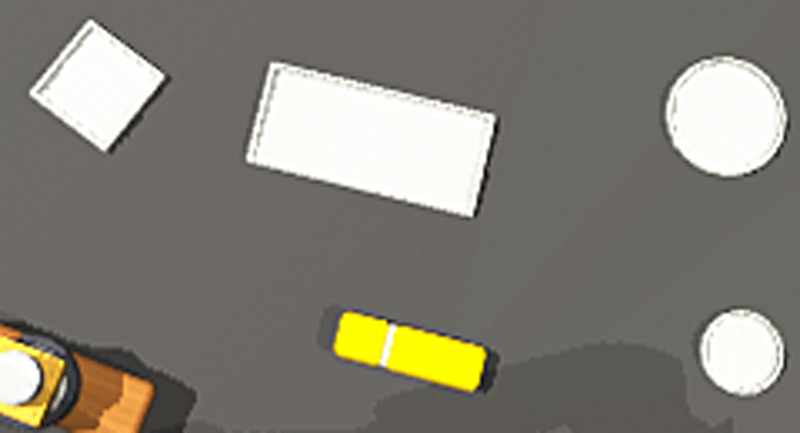

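The crops show the small tin's disc at crop px (272,266), on the brass square, on the dark round tin, on the brush. All four trays are clear.

```bash
python3 - <<'E'
from h import *
f='top0'
def P(l,z,s,o): return np.array([ray(f,o[0]+(u+.5)/s-.5,o[1]+(v+.5)/s-.5,z)[:2] for u,v in l])
A=(8,(140,215));B=(10/3,(170,135))
def rep(n,p):
    print(n,p.mean(0).round(4)*100, [ (np.linalg.norm(p[(i+1)%len(p)]-p[i])*1000).round(1) for i in range(len(p))], [np.degrees(np.arctan2(*(p[(i+1)%len(p)]-p[i])[::-1])).round(1) for i in range(len(p))])
rep('small',P([(272,266)],.118,*A))
rep('sq',P([(245,168),(398,228),(338,385),(180,328)],.096,*A))
rep('brush',P([(165,112),(612,285),(548,447),(97,268)],.046,*A))
rep('bigR',P([(434,285),(320,392)],.06,*A))
rep('span',P([(92,18),(168,76),(108,152),(30,94)],.008,*B))
rep('lpan',P([(270,62),(496,115),(475,216),(247,162)],.008,*B))
rep('bdish',P([(727,117),(667,117),(787,117)],.008,*B))
rep('sdish',P([(742,352),(700,352),(784,352)],.008,*B))
rep('stick',P([(338,312),(488,348),(478,390),(335,350)],.02,*B))
o=get_obs();print(o['ee_rot'],o['tool_pos'])
c=camera_model('wrist');T=c['camera_from_world'];print((-T[:3,:3].T@T[:3,3]),T[:3,:3])
E
```

```text
small [39.64 26.04] [np.float64(0.0)] [np.float64(0.0)]
sq [39.43 25.95] [np.float64(47.3), np.float64(46.8), np.float64(47.9), np.float64(48.2)] [np.float64(-111.5), np.float64(160.1), np.float64(70.2), np.float64(-20.6)]
brush [39.62 24.99] [np.float64(144.9), np.float64(50.9), np.float64(145.5), np.float64(50.1)] [np.float64(-111.2), np.float64(158.9), np.float64(68.4), np.float64(-21.8)]
bigR [37.77 24.04] [np.float64(45.0), np.float64(45.0)] [np.float64(133.4), np.float64(-46.6)]
span [62.53 22.21] [np.float64(75.8), np.float64(75.0), np.float64(76.2), np.float64(76.5)] [np.float64(-128.1), np.float64(142.9), np.float64(53.0), np.float64(-37.5)]
lpan [58.2   1.24] [np.float64(179.4), np.float64(80.9), np.float64(178.8), np.float64(80.9)] [np.float64(-103.8), np.float64(166.9), np.float64(76.2), np.float64(-12.7)]
bdish [ 59.77 -26.23] [np.float64(46.5), np.float64(93.0), np.float64(46.5)] [np.float64(89.8), np.float64(-90.2), np.float64(89.8)]
sdish [ 41.69 -26.31] [np.float64(31.6), np.float64(63.2), np.float64(31.6)] [np.float64(89.7), np.float64(-90.3), np.float64(89.7)]
stick [41.92 -1.26] [np.float64(114.2), np.float64(31.9), np.float64(109.3), np.float64(28.2)] [np.float64(-103.8), np.float64(165.0), np.float64(74.1), np.float64(-5.1)]
[-3.13967003e+00 -1.84178266e-04  2.79800743e-01] [ 0.15180129 -0.52816558  0.21845003]
[ 0.22133185 -0.50902682  0.38418282] [[ 0.27782008 -0.96063189 -0.00154004]
 [ 0.92977522  0.26929854 -0.25099071]
 [ 0.24152441  0.06829837  0.96798827]]
```

```bash
cat >> h.py <<'E'
def go(x,y,z,yaw):  # cm, deg -> servo row from the present measured pose
    o=get_obs(); p=o['tool_pos']*100; a=o['ee_rot'][2]; d=np.array([x,y,z])-p
    t=(np.degrees(a)-yaw+90)%180-90
    print('row',[round(float(v),2) for v in (d[0]*np.cos(a)+d[1]*np.sin(a), d[0]*np.sin(a)-d[1]*np.cos(a), -d[2], t)],'pose',p.round(2),np.degrees(o['ee_rot']).round(1),'j6',o['joint_positions'][5].round(2),'t',round(o['time'],2))
E
python3 -c "
from h import *
go(39.6,26,25,69.5)
for u,v in [(440,182),(440,190)]: print(ray('top0',u/1.5625,v/1.5625,0))
print(ray('top0',441/1.5625,132/1.5625,.16))"
```

```text
row [45.24, -69.01, -3.15, -53.47] pose [ 15.18 -52.82  21.85] [-179.9   -0.    16. ] j6 -0.1 t 0.1
[0.7452855  0.00848839 0.        ]
[0.73110234 0.00869766 0.        ]
[0.76242506 0.01589253 0.16      ]
```

Emit:
servo_tool --pt "22 -34 -3.2 -53.5" --pt "45.2 -69 -3.2 -53.5" --pt "45.2 -69 -3.2 -53.5" --pt "45.2 -69 -3.2 -53.5" --pt "45.2 -69 -3.2 -53.5" --pt "45.2 -69 -3.2 -53.5" --pt "45.2 -69 -3.2 -53.5" --pt "45.2 -69 -3.2 -53.5" --claw 0

```text
time: 1.1
tool_pos: [0.2993, -0.0495, 0.2398]
ee_rot: [3.14, 0.0, 1.213]
wrist_force: [1.5, -0.0, 0.8]
width: 0.094
finger_force: 0.0
```

```bash
python3 -c "
from h import *
go(39.6,26,25,69.5)"
```

```text
row [32.38, -1.8, -1.02, -0.03] pose [29.93 -4.95 23.98] [179.9   0.   69.5] j6 0.01 t 1.1
```

Emit:
servo_tool --pt "32 -1.8 -1 0" --pt "32 -1.8 -1 0" --pt "32 -1.8 -1 0" --pt "32 -1.8 -1 0" --pt "32 -1.8 -1 0" --pt "32 -1.8 -1 0" --pt "32 -1.8 -1 0" --pt "32 -1.8 -1 0"

```text
time: 2.1
tool_pos: [0.3943, 0.2534, 0.25]
ee_rot: [3.141, 0.0, 1.212]
wrist_force: [-0.2, 0.4, -0.0]
width: 0.0942
finger_force: 0.0
```

```bash
python3 -c "
from h import *
go(39.6,26,11.85,69.5)
a=shot('wrist','w1');cv2.imwrite('pics/w1b.png',cv2.resize(a,(800,600)))"
```

```text
row [0.68, -0.07, 13.15, -0.07] pose [39.43 25.34 25.  ] [180.    0.   69.4] j6 0.81 t 2.1
```

View pics/w1b.png

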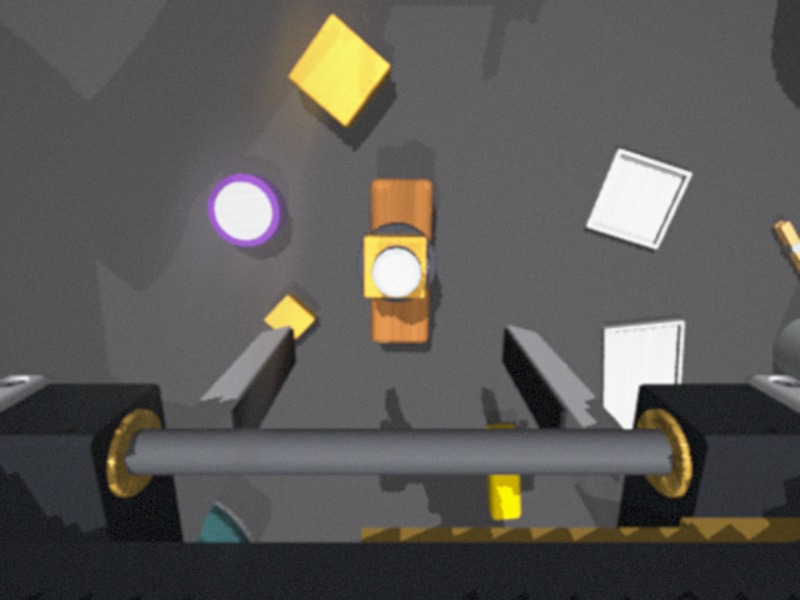

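The wrist view shows the pile aligned with the fingers, with the small tin's top at about (396,272).

```bash
python3 -c "
from h import *
s=1.5625
for n,u,v,z in [('small',396.5,272,.118),('sq',396,267,.096),('brush',402,262,.046)]: print(n,ray('w1',u/s,v/s,z))
go(39.6,26,11.85,69.5)"
```

```text
small [0.39549704 0.26035302 0.118     ]
sq [0.39475495 0.25970297 0.096     ]
brush [0.3974933 0.2525033 0.046    ]
row [0.68, -0.08, 13.17, -0.09] pose [39.44 25.33 25.02] [180.   -0.   69.4] j6 0.81 t 2.15
```

Consistent. Descend, then close.

Emit:
servo_tool --pt "0.7 0 4 0" --pt "0.7 0 8 0" --pt "0.7 0 10.5 0" --pt "0.7 0 12 0" --pt "0.7 0 13.1 0" --pt "0.7 0 13.1 0" --pt "0.7 0 13.1 0" --pt "0.7 0 13.1 0"

```text
time: 3.15
tool_pos: [0.3975, 0.2616, 0.1199]
ee_rot: [3.14, -0.001, 1.214]
wrist_force: [0.3, 0.9, -0.5]
width: 0.094
finger_force: 0.0
```

Emit:
servo_tool --pt "0 0 0 0" --pt "0 0 0 0" --pt "0 0 0 0" --pt "0 0 0 0" --pt "0 0 0 0" --pt "0 0 0 0" --pt "0 0 0 0" --pt "0 0 0 0" --claw 255

```text
time: 4.15
tool_pos: [0.3969, 0.2612, 0.1189]
ee_rot: [-3.142, 0.0, 1.214]
wrist_force: [0.1, 0.7, 0.1]
width: 0.0352
finger_force: 30.0
```

Emit:
servo_tool --pt "0 0 -1 0" --pt "0 0 -3 0" --pt "0 0 -6 0" --pt "0 0 -9 0" --pt "0 0 -9 0" --pt "0 0 -9 0"

```text
time: 4.9
tool_pos: [0.3965, 0.2611, 0.208]
ee_rot: [-3.141, 0.001, 1.214]
wrist_force: [-0.0, 0.8, -0.1]
width: 0.0355
finger_force: 30.0
```

```bash
python3 -c "
from h import *
go(41.7,-26.3,20,69.5)
shot('top','t1'); a=cv2.imread('pics/t1.png')[205:295,130:240];cv2.imwrite('pics/t1b.png',cv2.resize(a,(770,630)))"
```

```text
row [-48.38, 20.24, 0.8, 0.03] pose [39.65 26.11 20.8 ] [-1.80e+02  1.00e-01  6.95e+01] j6 0.82 t 4.9
```

Emit:
servo_tool --pt "-3 1.3 0 0" --pt "-8 3.3 0.4 0" --pt "-13 5.4 0.8 0" --pt "-18 7.5 0.8 0" --pt "-23 9.6 0.8 0" --pt "-28 11.7 0.8 0" --pt "-33 13.8 0.8 0" --pt "-38 15.9 0.8 0"

```text
time: 5.95
tool_pos: [0.412, -0.1517, 0.1992]
ee_rot: [-3.139, -0.001, 1.213]
wrist_force: [0.9, -0.2, -0.4]
width: 0.0353
finger_force: 30.0
```

Emit:
servo_tool --pt "-4 1.7 0 0" --pt "-7.5 3.1 0 0" --pt "-9.5 4 0 0" --pt "-10.4 4.3 0 0" --pt "-10.4 4.3 0 0" --pt "-10.4 4.3 0 0"

```text
time: 6.7
tool_pos: [0.4171, -0.2617, 0.201]
ee_rot: [-3.142, -0.0, 1.215]
wrist_force: [-0.8, -0.6, -0.1]
width: 0.0352
finger_force: 30.0
```

```bash
python3 -c "
from h import *
go(41.7,-26.3,2.5,69.5)
a=shot('wrist','w2');cv2.imwrite('pics/w2b.png',cv2.resize(a,(800,600)))"
```

```text
row [-0.12, 0.04, 17.6, 0.11] pose [ 41.71 -26.17  20.1 ] [-180.    -0.    69.6] j6 -0.32 t 6.7
```

View pics/w2b.png

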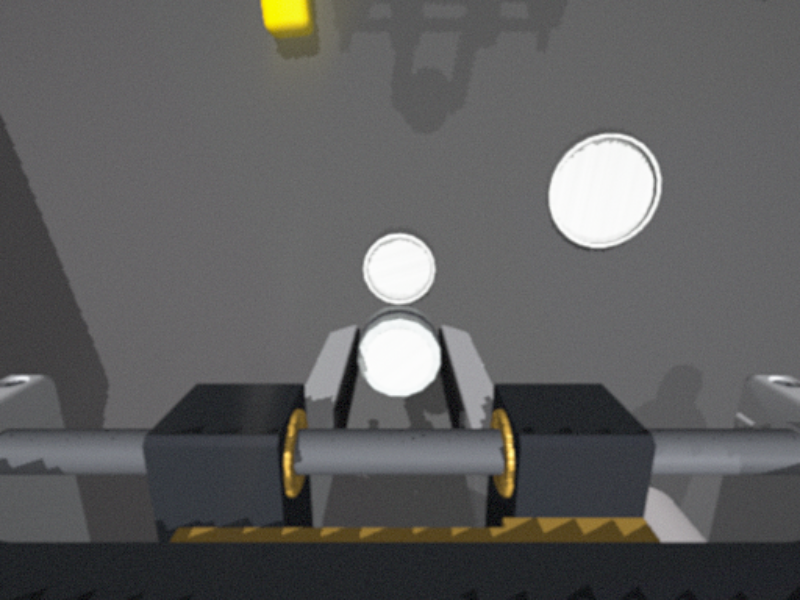

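The tin is held level between the fingers, and the small dish is centred at (399,268), straight below.

```bash
python3 -c "
from h import *
s=1.5625
print(ray('w2',399/s,268/s,.008),ray('w2',605/s,191/s,.008)); go(41.7,-26.3,2.5,69.5)"
```

```text
[ 0.41665518 -0.2644369   0.008     ] [ 0.59897012 -0.26258329  0.008     ]
row [-0.12, 0.03, 17.61, 0.12] pose [ 41.71 -26.18  20.11] [180.   -0.   69.6] j6 -0.32 t 6.75
```

Emit:
servo_tool --pt "-0.1 0 5 0" --pt "-0.1 0 10 0" --pt "-0.1 0 14 0" --pt "-0.1 0 16 0" --pt "-0.1 0 16.8 0" --pt "-0.1 0 17.2 0" --pt "-0.1 0 17.3 0" --pt "-0.1 0 17.3 0"

```text
time: 7.75
tool_pos: [0.4171, -0.2642, 0.0289]
ee_rot: [3.14, 0.001, 1.214]
wrist_force: [-0.3, -0.7, -0.3]
width: 0.035
finger_force: 30.0
```

Emit:
servo_tool --pt "0 0 0.1 0" --pt "0 0 0.2 0" --pt "0 0 0.3 0" --pt "0 0 0.35 0" --pt "0 0 0.35 0" --pt "0 0 0.35 0"

```text
time: 8.5
tool_pos: [0.4166, -0.2638, 0.0248]
ee_rot: [3.141, 0.0, 1.214]
wrist_force: [-1.2, 1.0, 3.8]
width: 0.0351
finger_force: 30.0
```

Light contact. Release and rise.

Emit:
servo_tool --pt "0 0 0 0" --pt "0 0 0 0" --pt "0 0 0 0" --pt "0 0 0 0" --pt "0 0 -1 0" --pt "0 0 -4 0" --pt "0 0 -9 0" --pt "0 0 -14 0" --claw 0

```text
time: 9.5
tool_pos: [0.4164, -0.2636, 0.1664]
ee_rot: [3.141, 0.0, 1.214]
wrist_force: [0.8, -0.0, -0.2]
width: 0.0943
finger_force: 0.0
```

```bash
python3 -c "
from h import *
go(39.45,25.95,20,70)
a=shot('top','t2'); 
A=cv2.resize(a[205:295,130:240],(440,360),interpolation=2);B=cv2.resize(a[215:265,362:423],(439,360),interpolation=2)
cv2.imwrite('pics/t2b.png',np.vstack([A,B[:240,:]][:1]+[]) if 0 else np.hstack([A,B])[:,:800])"
```

```text
row [48.24, -20.35, -3.36, -0.47] pose [ 41.64 -26.36  16.64] [180.    0.   69.5] j6 -0.32 t 9.5
```

View pics/t2b.png

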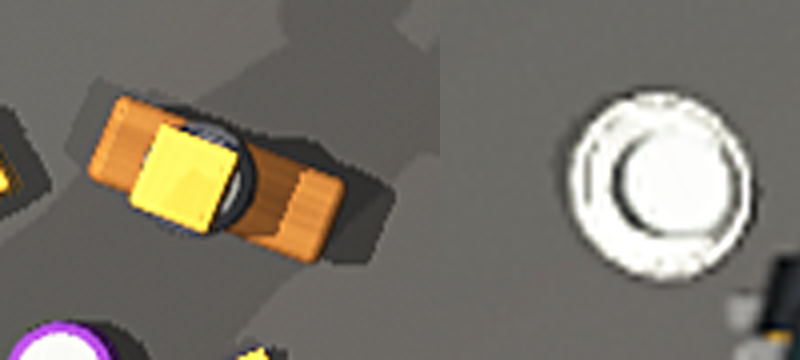

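The small tin sits flat in its dish (right, about (672,183)). The square tin is unmoved on the pile (left, about (185,178)).

Emit:
servo_tool --pt "4 -1.7 -3.4 -0.5" --pt "9 -3.8 -3.4 -0.5" --pt "14 -5.9 -3.4 -0.5" --pt "20 -8.4 -3.4 -0.5" --pt "26 -11 -3.4 -0.5" --pt "31.5 -13.3 -3.4 -0.5" --pt "37 -15.6 -3.4 -0.5" --pt "42 -17.7 -3.4 -0.5"

```text
time: 10.55
tool_pos: [0.3972, 0.1939, 0.1993]
ee_rot: [3.14, -0.001, 1.223]
wrist_force: [1.2, -0.6, 0.4]
width: 0.0939
finger_force: 0.0
```

Emit:
servo_tool --pt "4 -1.7 0 0" --pt "6.2 -2.6 0 0" --pt "6.2 -2.6 0 0" --pt "6.2 -2.6 0 0" --pt "6.2 -2.6 0 0"

```text
time: 11.18
tool_pos: [0.3946, 0.2578, 0.1986]
ee_rot: [3.141, 0.0, 1.221]
wrist_force: [-0.1, -0.8, 0.0]
width: 0.0938
finger_force: 0.0
```

```bash
python3 -c "
from h import *
go(39.45,25.95,9.5,70)"
```

```text
row [0.16, -0.07, 10.36, -0.06] pose [39.46 25.78 19.86] [180.    0.   69.9] j6 0.81 t 11.18
```

Emit:
servo_tool --pt "0.2 -0.1 4 0" --pt "0.2 -0.1 7 0" --pt "0.2 -0.1 9 0" --pt "0.2 -0.1 10 0" --pt "0.2 -0.1 10.4 0" --pt "0.2 -0.1 10.4 0" --pt "0.2 -0.1 10.4 0"

```text
time: 12.05
tool_pos: [0.3947, 0.2613, 0.0954]
ee_rot: [3.14, -0.001, 1.222]
wrist_force: [0.1, 0.4, 0.6]
width: 0.094
finger_force: 0.0
```

Emit:
servo_tool --pt "0 0 0 0" --pt "0 0 0 0" --pt "0 0 0 0" --pt "0 0 0 0" --pt "0 0 0 0" --pt "0 0 0 0" --claw 255

```text
time: 12.8
tool_pos: [0.3941, 0.261, 0.0943]
ee_rot: [-3.142, 0.0, 1.222]
wrist_force: [0.7, -0.2, -0.3]
width: 0.0476
finger_force: 29.9
```

Emit:
servo_tool --pt "0 0 -1 0" --pt "0 0 -3 0" --pt "0 0 -6 0" --pt "0 0 -9 0" --pt "0 0 -9 0" --pt "0 0 -9 0"

```text
time: 13.55
tool_pos: [0.3937, 0.2608, 0.1835]
ee_rot: [-3.141, 0.001, 1.222]
wrist_force: [-0.4, 0.8, -0.8]
width: 0.048
finger_force: 29.9
```

```bash
python3 -c "
from h import *
go(62.5,22.2,18.5,53)"
```

```text
row [4.26, 23.07, -0.15, 17.03] pose [39.37 26.08 18.35] [-1.8e+02  1.0e-01  7.0e+01] j6 0.81 t 13.55
```

Emit:
servo_tool --pt "0.6 3 -0.1 4" --pt "1.5 8 -0.1 9" --pt "2.4 13 -0.1 14" --pt "3.3 18 -0.1 17" --pt "4 21.5 -0.1 17" --pt "4.3 23.1 -0.1 17" --pt "4.3 23.1 -0.1 17" --pt "4.3 23.1 -0.1 17"

```text
time: 14.55
tool_pos: [0.6248, 0.2226, 0.184]
ee_rot: [-3.14, 0.002, 0.926]
wrist_force: [-0.1, -0.3, -0.9]
width: 0.0478
finger_force: 29.9
```

Emit:
servo_tool --pt "0 0 0 0" --pt "0 0 0 0"

```text
time: 14.8
tool_pos: [0.6253, 0.2229, 0.1858]
ee_rot: [3.141, -0.0, 0.926]
wrist_force: [-0.3, 0.5, -0.5]
width: 0.0476
finger_force: 29.9
```

```bash
python3 -c "
from h import *
go(62.5,22.2,2.4,53)
a=shot('wrist','w3');cv2.imwrite('pics/w3b.png',a)
b=shot('top','t3');b=b[205:295,130:240];cv2.imwrite('pics/t3b.png',np.vstack([a,cv2.resize(b,(256,209))[:,:].repeat(1,0)]) if 0 else np.hstack([cv2.resize(a,(448,336)),cv2.resize(b,(352,336),interpolation=2)]))"
```

```text
row [-0.09, 0.03, 16.18, 0.07] pose [62.53 22.29 18.58] [180.   -0.   53.1] j6 0.9 t 14.8
```

View pics/t3b.png

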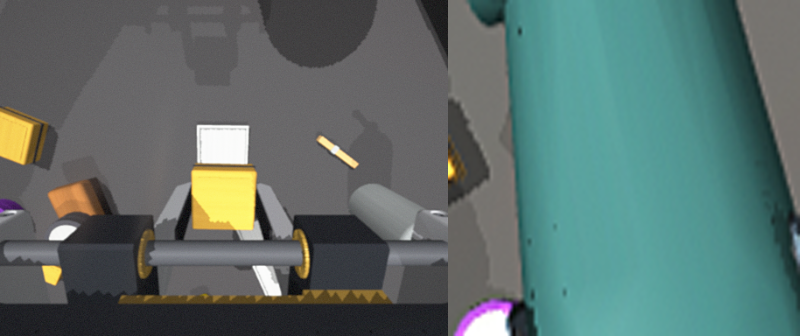

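The tin is lined up with the square pan (both at column 223) and clear of the dispenser. Lower it.

Emit:
servo_tool --pt "-0.1 0 5 0" --pt "-0.1 0 10 0" --pt "-0.1 0 13 0" --pt "-0.1 0 14.6 0" --pt "-0.1 0 15.4 0" --pt "-0.1 0 15.8 0" --pt "-0.1 0 15.8 0" --pt "-0.1 0 15.8 0"

```text
time: 15.9
tool_pos: [0.626, 0.2219, 0.0287]
ee_rot: [3.14, -0.002, 0.926]
wrist_force: [0.2, -0.4, -0.5]
width: 0.0476
finger_force: 29.9
```

Emit:
servo_tool --pt "0 0 0.1 0" --pt "0 0 0.2 0" --pt "0 0 0.3 0" --pt "0 0 0.35 0" --pt "0 0 0.35 0"

```text
time: 16.52
tool_pos: [0.6253, 0.2218, 0.0244]
ee_rot: [3.141, -0.0, 0.926]
wrist_force: [-1.1, -1.1, 3.5]
width: 0.0476
finger_force: 29.9
```

Emit:
servo_tool --pt "0 0 0 0" --pt "0 0 0 0" --pt "0 0 0 0" --pt "0 0 0 0" --pt "0 0 -1 0" --pt "0 0 -4 0" --pt "0 0 -9 0" --pt "0 0 -14 0" --claw 0

```text
time: 17.52
tool_pos: [0.6252, 0.2217, 0.1659]
ee_rot: [3.141, -0.0, 0.926]
wrist_force: [0.9, -0.0, 0.5]
width: 0.0941
finger_force: 0.0
```

```bash
python3 -c "
from h import *
go(45,15,20,70)"
```

```text
row [-16.26, -9.68, -3.41, -16.97] pose [62.52 22.17 16.59] [180.  -0.  53.] j6 0.9 t 17.52
```

Emit:
servo_tool --pt "-2 -3.5 -2 -4" --pt "-5 -8.2 -3.4 -9" --pt "-8 -13 -3.4 -14" --pt "-11 -18 -3.4 -17" --pt "-12.3 -20.2 -3.4 -17" --pt "-12.3 -20.2 -3.4 -17" --pt "-12.3 -20.2 -3.4 -17" --pt "-12.3 -20.2 -3.4 -17"

```text
time: 18.52
tool_pos: [0.391, 0.2448, 0.1979]
ee_rot: [3.141, 0.0, 1.221]
wrist_force: [-0.8, -0.2, -0.1]
width: 0.0941
finger_force: 0.0
```

```bash
python3 -c "
from h import *
go(39,24.5,20,70)
a=shot('wrist','w4');cv2.imwrite('pics/w4b.png',cv2.resize(a,(800,600)))"
```

```text
row [-0.01, -0.1, -0.21, -0.03] pose [39.1  24.48 19.79] [180.   0.  70.] j6 0.79 t 18.52
```

View pics/w4b.png

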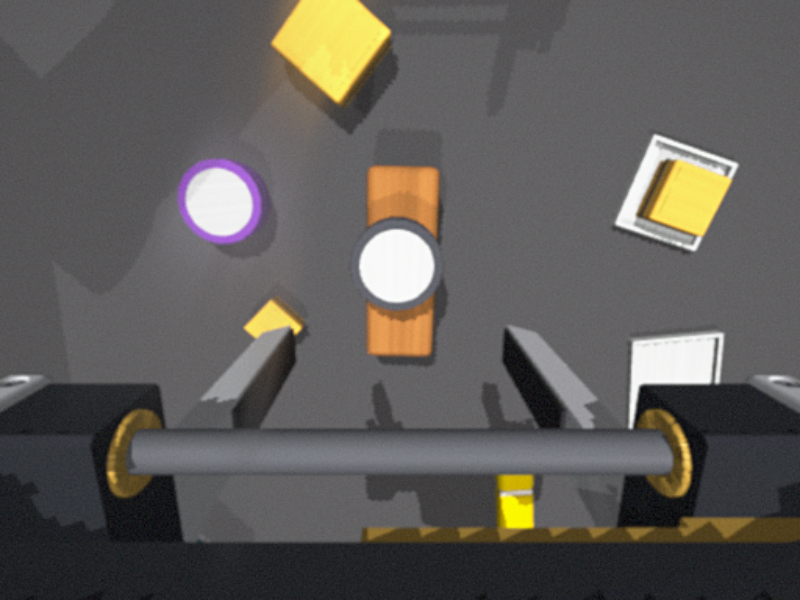

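The square tin lies flat in its pan at about (690,197). The big tin's top centre is (397,266) and the brush back's corners are (368,167), (440,167), (433,357), (368,357).

```bash
python3 -c "
from h import *
s=1.5625
p=ray('w4',397/s,266/s,.072);print(p)
b=np.array([ray('w4',u/s,v/s,.046) for u,v in [(368,167),(440,167),(433,357),(368,357)]]);print(b.mean(0),np.degrees(np.arctan2(*(b[1]-b[2])[:2][::-1])),np.degrees(np.arctan2(*(b[0]-b[3])[:2][::-1])))
go(p[0]*100,p[1]*100,6.85,69.5)"
```

```text
[0.39439817 0.25696376 0.072     ]
[0.3958405  0.24959186 0.046     ] 69.29466508625013 69.03461467358504
row [1.27, -0.09, 12.92, 0.47] pose [39.09 24.47 19.77] [-180.    0.   70.] j6 0.79 t 18.57
```

Emit:
servo_tool --pt "1.3 -0.1 4 0.5" --pt "1.3 -0.1 8 0.5" --pt "1.3 -0.1 10.5 0.5" --pt "1.3 -0.1 12 0.5" --pt "1.3 -0.1 12.9 0.5" --pt "1.3 -0.1 12.9 0.5" --pt "1.3 -0.1 12.9 0.5"

```text
time: 19.45
tool_pos: [0.3942, 0.2578, 0.07]
ee_rot: [3.14, -0.002, 1.213]
wrist_force: [1.3, 0.1, 0.2]
width: 0.0939
finger_force: 0.0
```

Emit:
servo_tool --pt "0 0 0 0" --pt "0 0 0 0" --pt "0 0 0 0" --pt "0 0 0 0" --pt "0 0 0 0" --pt "0 0 0 0" --claw 255

```text
time: 20.2
tool_pos: [0.3936, 0.2575, 0.0691]
ee_rot: [3.141, -0.0, 1.214]
wrist_force: [-0.6, 0.1, 1.3]
width: 0.0654
finger_force: 30.0
```

Emit:
servo_tool --pt "0 0 -1 0" --pt "0 0 -3 0" --pt "0 0 -6 0" --pt "0 0 -10 0" --pt "0 0 -10 0" --pt "0 0 -10 0"

```text
time: 20.95
tool_pos: [0.3929, 0.2572, 0.1679]
ee_rot: [-3.141, 0.001, 1.214]
wrist_force: [-0.4, 0.6, -2.1]
width: 0.0655
finger_force: 30.0
```

```bash
python3 -c "
from h import *
go(59.8,-26.2,18,69.5)"
```

```text
row [-41.47, 37.37, -1.21, 0.03] pose [39.29 25.72 16.79] [-1.799e+02  1.000e-01  6.950e+01] j6 0.82 t 20.95
```

Emit:
servo_tool --pt "-2 1.8 -1.2 0" --pt "-6 5.4 -1.2 0" --pt "-10 9 -1.2 0" --pt "-14 12.6 -1.2 0" --pt "-18 16.2 -1.2 0" --pt "-22 19.8 -1.2 0" --pt "-26 23.4 -1.2 0" --pt "-30 27 -1.2 0"

```text
time: 21.95
tool_pos: [0.5408, -0.1193, 0.1782]
ee_rot: [-3.137, -0.0, 1.213]
wrist_force: [1.1, 0.2, -1.4]
width: 0.0657
finger_force: 30.0
```

Emit:
servo_tool --pt "-4 3.6 0 0" --pt "-7.5 6.8 0 0" --pt "-10 9 0 0" --pt "-11.5 10.4 0 0" --pt "-11.5 10.4 0 0" --pt "-11.5 10.4 0 0" --pt "-11.5 10.4 0 0"

```text
time: 22.82
tool_pos: [0.5984, -0.2609, 0.1807]
ee_rot: [-3.141, -0.0, 1.215]
wrist_force: [0.1, -0.1, -0.9]
width: 0.0652
finger_force: 30.0
```

```bash
python3 -c "
from h import *
go(59.8,-26.2,2.5,69.5)"
```

```text
row [-0.12, 0.0, 15.57, 0.1] pose [ 59.84 -26.09  18.07] [-180.    -0.    69.6] j6 -0.14 t 22.82
```

Emit:
servo_tool --pt "-0.1 0 5 0" --pt "-0.1 0 10 0" --pt "-0.1 0 12.8 0" --pt "-0.1 0 14.2 0" --pt "-0.1 0 14.9 0" --pt "-0.1 0 15.2 0" --pt "-0.1 0 15.2 0" --pt "-0.1 0 15.2 0"

```text
time: 23.82
tool_pos: [0.599, -0.2634, 0.0302]
ee_rot: [3.139, 0.0, 1.214]
wrist_force: [0.8, -0.5, -1.1]
width: 0.0653
finger_force: 30.0
```

Emit:
servo_tool --pt "0 0 0.1 0" --pt "0 0 0.2 0" --pt "0 0 0.3 0" --pt "0 0 0.35 0" --pt "0 0 0.35 0"

```text
time: 24.45
tool_pos: [0.5983, -0.263, 0.0253]
ee_rot: [-3.141, 0.0, 1.214]
wrist_force: [-0.2, 0.3, -1.4]
width: 0.0655
finger_force: 30.0
```

Still carrying its weight, so a little further down.

Emit:
servo_tool --pt "0 0 0.1 0" --pt "0 0 0.1 0" --pt "0 0 0.15 0" --pt "0 0 0.15 0"

```text
time: 24.95
tool_pos: [0.5985, -0.2631, 0.0252]
ee_rot: [3.141, 0.0, 1.214]
wrist_force: [-2.5, 1.1, 5.7]
width: 0.0655
finger_force: 30.0
```

Emit:
servo_tool --pt "0 0 0 0" --pt "0 0 0 0" --pt "0 0 0 0" --pt "0 0 0 0" --pt "0 0 -1 0" --pt "0 0 -4 0" --pt "0 0 -9 0" --pt "0 0 -14 0" --claw 0

```text
time: 25.95
tool_pos: [0.5982, -0.263, 0.1659]
ee_rot: [3.141, 0.0, 1.214]
wrist_force: [0.8, -0.9, 0.0]
width: 0.094
finger_force: 0.0
```

```bash
python3 -c "
from h import *
go(39,24,20,69.2)
a=shot('top','t4')
A=cv2.resize(a[205:295,130:240],(440,360),interpolation=2);B=cv2.resize(a[140:200,355:415],(360,360),interpolation=2)
cv2.imwrite('pics/t4b.png',np.hstack([A,B]))"
```

```text
row [39.84, -37.1, -3.41, 0.33] pose [ 59.82 -26.3   16.59] [180.    0.   69.5] j6 -0.14 t 25.95
```

View pics/t4b.png

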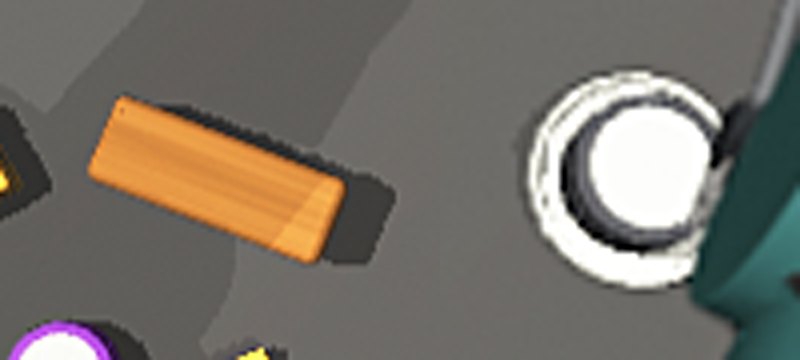

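The big tin sits in its dish (about (640,170)). The brush is bare and unmoved.

Emit:
servo_tool --pt "3 -2.7 -3.4 0.3" --pt "7 -6.3 -3.4 0.3" --pt "11 -9.9 -3.4 0.3" --pt "15 -13.5 -3.4 0.3" --pt "19 -17.1 -3.4 0.3" --pt "23 -20.7 -3.4 0.3" --pt "27 -24.3 -3.4 0.3" --pt "31 -27.9 -3.4 0.3"

```text
time: 27.0
tool_pos: [0.4447, 0.1265, 0.1988]
ee_rot: [3.14, -0.001, 1.208]
wrist_force: [0.2, -0.2, -0.2]
width: 0.0942
finger_force: 0.0
```

Emit:
servo_tool --pt "4 -3.6 0 0" --pt "7.5 -6.8 0 0" --pt "10 -9 0 0" --pt "10 -9 0 0" --pt "10 -9 0 0" --pt "10 -9 0 0"

```text
time: 27.75
tool_pos: [0.3972, 0.2494, 0.1981]
ee_rot: [3.141, 0.0, 1.207]
wrist_force: [-0.1, 0.0, 1.2]
width: 0.0938
finger_force: 0.0
```

```bash
python3 -c "
from h import *
go(39.6,25.0,4.6,69.2)"
```

```text
row [0.01, -0.13, 15.21, -0.07] pose [39.72 24.94 19.81] [180.    0.   69.1] j6 0.8 t 27.75
```

Emit:
servo_tool --pt "0 -0.1 4 0" --pt "0 -0.1 9 0" --pt "0 -0.1 12 0" --pt "0 -0.1 14 0" --pt "0 -0.1 15 0" --pt "0 -0.1 15.4 0" --pt "0 -0.1 15.4 0" --pt "0 -0.1 15.4 0"

```text
time: 28.75
tool_pos: [0.3965, 0.251, 0.0449]
ee_rot: [3.14, -0.001, 1.208]
wrist_force: [-0.3, -0.1, -0.5]
width: 0.0942
finger_force: 0.0
```

Emit:
servo_tool --pt "0 0 0 0" --pt "0 0 0 0" --pt "0 0 0 0" --pt "0 0 0 0" --pt "0 0 0 0" --pt "0 0 0 0" --claw 255

```text
time: 29.5
tool_pos: [0.3956, 0.2507, 0.0439]
ee_rot: [-3.141, 0.0, 1.208]
wrist_force: [-0.4, -0.2, 0.0]
width: 0.0538
finger_force: 30.0
```

Emit:
servo_tool --pt "0 0 -1 0" --pt "0 0 -3 0" --pt "0 0 -6 0" --pt "0 0 -10 0" --pt "0 0 -10 0" --pt "0 0 -10 0"

```text
time: 30.25
tool_pos: [0.3951, 0.2504, 0.1428]
ee_rot: [-3.141, 0.001, 1.208]
wrist_force: [-0.1, 0.4, -2.4]
width: 0.0537
finger_force: 30.0
```

```bash
python3 -c "
from h import *
go(58.2,1.2,14.5,76.2)"
```

```text
row [-15.66, 25.92, -0.22, -6.97] pose [39.51 25.04 14.28] [-1.799e+02  1.000e-01  6.920e+01] j6 0.81 t 30.25
```

Emit:
servo_tool --pt "-1.2 2 -0.2 -2" --pt "-3.7 6.1 -0.2 -5" --pt "-6.2 10.3 -0.2 -7" --pt "-8.7 14.4 -0.2 -7" --pt "-11.2 18.5 -0.2 -7" --pt "-13.7 22.7 -0.2 -7" --pt "-15.2 25.2 -0.2 -7" --pt "-15.7 25.9 -0.2 -7"

```text
time: 31.25
tool_pos: [0.5816, 0.0107, 0.1429]
ee_rot: [-3.137, 0.001, 1.328]
wrist_force: [1.1, -0.0, -1.5]
width: 0.0533
finger_force: 30.0
```

Emit:
servo_tool --pt "0 0 0 0" --pt "0 0 0 0" --pt "0 0 0 0"

```text
time: 31.62
tool_pos: [0.5817, 0.0132, 0.1461]
ee_rot: [3.142, -0.0, 1.332]
wrist_force: [-0.1, 1.0, -0.9]
width: 0.0537
finger_force: 30.0
```

```bash
python3 -c "
from h import *
go(58.2,1.2,4.6,76.2)
a=shot('wrist','w5');b=shot('side','s5');cv2.imwrite('pics/w5b.png',np.vstack([cv2.resize(a,(400,300)),cv2.resize(b[100:280,180:420],(400,300))]))"
```

```text
row [-0.11, 0.06, 10.01, 0.12] pose [58.17  1.32 14.61] [180.   -0.   76.3] j6 0.16 t 31.62
```

View pics/w5b.png

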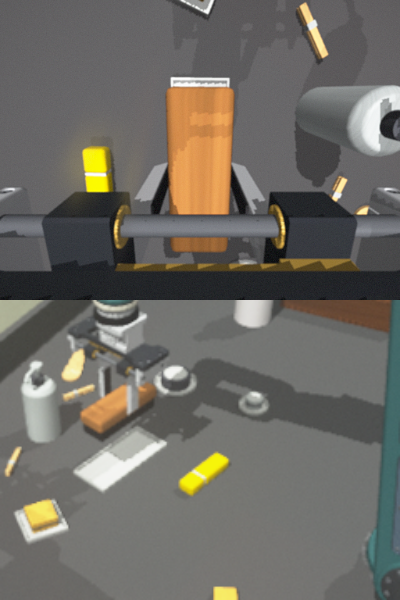

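The brush is level and lined up with the long pan, and the dispenser is about 5 cm clear of the gripper body. Lower it.

Emit:
servo_tool --pt "-0.1 0.1 3 0.1" --pt "-0.1 0.1 6 0.1" --pt "-0.1 0.1 8 0.1" --pt "-0.1 0.1 9 0.1" --pt "-0.1 0.1 9.5 0.1" --pt "-0.1 0.1 9.6 0.1" --pt "-0.1 0.1 9.6 0.1" --pt "-0.1 0.1 9.6 0.1"

```text
time: 32.72
tool_pos: [0.5835, 0.0108, 0.0507]
ee_rot: [3.14, -0.0, 1.329]
wrist_force: [-0.4, 1.2, -2.4]
width: 0.0538
finger_force: 30.0
```

Emit:
servo_tool --pt "0 0 0.1 0" --pt "0 0 0.2 0" --pt "0 0 0.3 0" --pt "0 0 0.4 0" --pt "0 0 0.4 0" --pt "0 0 0.4 0"

```text
time: 33.48
tool_pos: [0.583, 0.0109, 0.0459]
ee_rot: [3.142, 0.0, 1.329]
wrist_force: [0.1, 0.5, -1.0]
width: 0.0539
finger_force: 30.0
```

Emit:
servo_tool --pt "0 0 0.1 0" --pt "0 0 0.1 0" --pt "0 0 0.15 0" --pt "0 0 0.15 0"

```text
time: 33.98
tool_pos: [0.583, 0.0109, 0.0459]
ee_rot: [3.141, 0.0, 1.329]
wrist_force: [-3.4, -0.7, 7.6]
width: 0.0537
finger_force: 30.0
```

Emit:
servo_tool --pt "0 0 0 0" --pt "0 0 0 0" --pt "0 0 0 0" --pt "0 0 0 0" --pt "0 0 -1 0" --pt "0 0 -4 0" --pt "0 0 -9 0" --pt "0 0 -14 0" --claw 0

```text
time: 34.98
tool_pos: [0.5828, 0.0109, 0.1864]
ee_rot: [3.141, 0.0, 1.329]
wrist_force: [0.9, -0.0, 0.3]
width: 0.0944
finger_force: 0.0
```

Emit:
servo_tool --pt "-4 -3 -2 0" --pt "-8 -6 -2 0" --pt "-12 -9 -2 0" --pt "-16 -12 -2 0" --pt "-20 -15 -2 0" --pt "-24 -18 -2 0" --pt "-24 -18 -2 0" --pt "-24 -18 -2 0"

```text
time: 35.98
tool_pos: [0.3511, -0.1788, 0.2051]
ee_rot: [3.14, -0.0, 1.328]
wrist_force: [1.0, 0.7, 0.5]
width: 0.0942
finger_force: 0.0
```

```bash
python3 -c "
from h import *
a=shot('top','t6');b=shot('side','s6');cv2.imwrite('pics/t6b.png',np.vstack([cv2.resize(a[60:280,160:420],(500,300)),cv2.resize(b[100:280,180:420],(500,300))]))"
```

```text
(no output)
```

View pics/t6b.png

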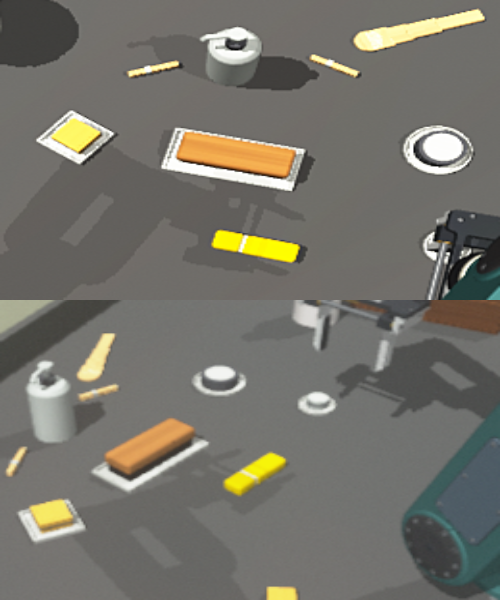

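All four pieces lie flat in their trays, and the dispenser and stick are unmoved.

```bash
python3 -c "
from bench import *
print(close_job())"
```

```text
the job is handed in; nothing more can be done
None
```

The job is handed in: in the last pictures all four pieces lie flat and right way up in their own trays, taken off the pile from the top down, with the dispenser and stain stick where they were, at about 36 s on the robot's clock.

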